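# Stow spare-part cartons on the sloping rack

### The job

Stow the two cardboard cartons for sea on the sloping metal rack: lay the long carton on the slope first and then the short one on top of it, each lengthwise along the slope, centred across the rack, square, and with its end right back against the backstop. Let go of each one once it is in place, then swing the wire keeper down until its crossbar rests on the upper carton. Leave the loose filter, jar and screwdriver where they lie.

Things in the scene. Friction and masses are not known exactly. Their poses are not given: they have to be found in the camera images.
- rack: Fixed stowage rack of bare metal, 130 mm wide, base plate 200 mm long; it carries the sloping tray. Origin on the worktop directly below the low corner of the tray; z up; its y axis points (horizontally) downhill. It stands at different places and yaws.
- ramp: Aluminium tray tilted 15 deg, fixed on the rack. Origin: inside corner of floor and backstop, mid-width, 35 mm above the worktop. x across, y DOWNHILL to the backstop, z square to the floor, up. Floor: z = 0, y -175 (open uphill end) to 0, x +-60 mm, no side walls. Backstop: plate square to the floor, face at y = 0, 118 mm high, lugs to 136 mm at x +-38. Cartons do not slide down it by themselves.
- long_carton: The longer cardboard carton, 60 mm wide (its x) by 150 mm long (its y) by 60 mm high (z), about 0.3 to 0.6 kg, rigid, starts lying flat on the worktop. Origin: centre of its underside. Either end may go to the backstop.
- short_carton: The shorter cardboard carton, 56 mm wide (its x) by 110 mm long (its y) by 50 mm high (z), about 0.2 to 0.4 kg, rigid, starts lying flat on the worktop. Origin: centre of its underside. Either end may go to the backstop.
- keeper (a joint): Angle (rad) of the U-shaped steel wire keeper hinged on the backstop's top; axis along ramp x at ramp y +4, z 129 mm. 0: down, crossbar just touching the top of a rightly stacked short carton (110 mm above the floor); grows as it swings up and back; stop at 2.5. Starts at 1.95 to 2.35. A stiff hinge (0.1 N m, 1.2 N at the crossbar) keeps it where it is left.
- keeper_bar (a point): Middle of the keeper's crossbar: round, 10 mm thick, 58 mm clear between the side arms, parallel to ramp x, 84 mm from the hinge axis; in the ramp frame at y -79, z 115 mm at joint 0. It can be pushed over with closed fingers from behind (beyond the backstop), then pressed down from above.
- filter: White canister oil filter, 76 mm across, 76 mm high, not part of the job; origin: centre of its underside.
- grease: Short jar, 68 mm across, 70 mm high, not part of the job; origin: centre of its underside.
- driver: Screwdriver 190 mm long lying on the worktop, not part of the job; lies along its x.
Mind the look-alikes: they are no part of the job. Leave any green or purple look-alike of the short_carton alone.

How it is judged:
By the outcome, as a careful person would: the job done as asked, in the order asked, and still so for the second after the job is handed in, with the robot touching nothing.
It also fails if it takes over 72 s, if anything falls off the work surface, if the arm or the gripper's body presses on something with over 40 N, if the wrist force passes 120 N, or if a joint passes its speed limit or range.

### The arm

A 6-joint arm with a two-finger parallel gripper is mounted at the origin on the work surface. World frame = base frame: x ahead of the robot, y to its left, z up, the work surface at z = 0. Lengths are in m, angles in rad, forces in N, time in s.
With the tool pointing down it reaches from about 0.35 to 0.975 m from the base axis. Payload 4.9 kg.
Tool frame: the origin (TCP) lies midway between the tips of the shut fingers; the grasp point (between the pads) lies 19 mm behind it; z points along the fingers, y is the line along which they close (so a half turn about z gives the same grasp; the last joint's range is limited). The gripper opens to 85 mm and grips with 20 to 120 N. Pads are 22 mm wide; open, the fingers measure 114 mm over their backs; the gripper's body (76 mm by 85 mm) begins 54 mm behind the grasp point. The pads swing forward as they close: fully open they stand 13 mm farther back than shut.
Start: joints at [1.027, 0.053, 1.613, -0, 1.476, -0.119], TCP at [0.258, 0.569, 0.231] pointing down, gripper open.
Joint ranges: [-3.01, 3.01], [-1.01, 2.22], [0.06, 2.58], [-1.02, 4.17], [0.09, 2.62], [-3.14, 3.14]. Speed limits (rad/s): [2.57, 2.57, 3.14, 3.14, 3.14, 3.14].

### API

Orientations are given as a rotation vector (axis times angle).
In Python, from station import ctrl gives the robot as it stands. The module is installed in compiled form; this text tells all that it offers.
- The arm moves only by the shell command python3 -m handwheel 'ROWS' [OPENING] [FORCE]. ROWS is JSON, a list of rows, each a list of 2 entries, a list of its own where there are three numbers: the shift along the tool's x, y, z in cm, then the turn, a rotation vector about the tool's x, y, z in rad. In form: [[[tx, ty, tz], [ax, ay, az]], ...]. A call has 1 to 5 rows; each row is the pose to reach, as a shift and turn from the pose commanded when the call began, along the tool's axes at that moment; what a row does not reach only later rows make up. A row lasts 1/8 s, in which the tool goes at most 62.5 mm and 10.7 degrees, less where a joint would pass 70% of its speed; a pose out of reach is approached as far as the arm can. A call with a gripper value outside its range is refused whole. OPENING is the gripper's target within -1 to 1 (shut at 1, half-way at 0, fully open at -1), set as the call begins (- or left out, the last holds). The fingers move at their own pace and stop on an object; FORCE is the grip in N (left out, the last holds). Time passes only in rows, so rows that repeat a pose let the fingers close. It gives the time, the measured TCP pose, the force, the opening and the grip force at its end, in the units of the state.
- ctrl.get_obs(): the state, without advancing time (a new reading comes with each control period).
- ctrl.get_image(name): name is "scene" or "side" or "wrist"; returns the picture (480x640x3 uint8, blue, green, red); there is no depth.
- ctrl.calibration(name): a dict with "fx", "fy", "cx", "cy" (pixels), "R" (3x3) and "t" (3): a world point X has camera coordinates R X + t. Camera axes: x right, y down, z forward; pixel columns grow to the right and rows downward; lengths in m; the calibration is good to about 2 mm. A picture is of the moment at which its call begins: read the wrist's pose just before it. calibration takes no time and is no camera call; for the wrist camera it gives the pose at the moment of the call.
- ctrl.finish_job(): hands the job in; it is judged then, once.
Trained networks look in the newest picture that a camera, given by its name, has taken for a name from the list of things; names that differ only in an ending like _2 or _b are one class to them, and where a whole thing is asked for, a point or a joint stands for the part that bears it (a point fixed in the world has none). Each returns a list of dicts, best first, with "score" (0 to 1); they miss things now and then, are a little off and sometimes report something else, mostly with a low value. They report only what shows in the picture. A call takes as long as a camera call. They do not tell look-alikes from the thing itself.
- ctrl.look_for(camera, query): "position" ([column, row] in pixels, amid what is visible of it).
- ctrl.landmark_of(camera, query): "position" ([column, row] in pixels: a listed point, or the origin of a listed thing).
The state is a dict: "t": time; "q": joint angles; "dq": joint speeds; "effort": joint torques, N m; "tool_pos": TCP position; "tool_rot": TCP orientation; "contact_force": force on the tool from outside, world axes, zero at the start; "wrist_torque": the same for the moment, N m; "opening": finger opening in m; "grip_force": force on a finger pad.
Only numpy, scipy, OpenCV 4.12 (cv2) and the standard library are available. Lean on these libraries where they do the work, as an engineer would, in place of code of your own. Each camera call takes 0.05 s, during which the arm holds its last target. There are 200 camera calls.

## Working session

There is one attempt and no reset: what is moved stays moved. The work goes in short steps, Python scripts to look and compute and a shell command to move; the robot and the scene stay as the last step left them, time stands still between calls to the robot, and variables do not carry over. Pictures are saved under pics/ and viewed, at most 12 in all, crops included, and the job is handed in when it is done.

```bash
mkdir -p pics
cat > h.py <<'E'
import numpy as np, cv2
from station import ctrl
from scipy.spatial.transform import Rotation as Ro
def ray(cam,px,cal=None):
    c=cal or ctrl.calibration(cam); R=np.array(c["R"]);t=np.array(c["t"])
    d=R.T@np.array([(px[0]-c["cx"])/c["fx"],(px[1]-c["cy"])/c["fy"],1.]); return -R.T@t,d
def atz(cam,px,z,cal=None):
    o,d=ray(cam,px,cal); return o+d*(z-o[2])/d[2]
def proj(cam,X,cal=None):
    c=cal or ctrl.calibration(cam); p=np.array(X)@np.array(c["R"]).T+np.array(c["t"])
    return np.stack([p[...,0]/p[...,2]*c["fx"]+c["cx"],p[...,1]/p[...,2]*c["fy"]+c["cy"]],-1)
E
python3 - <<'E'
from h import *
np.set_printoptions(precision=3,suppress=True)
ims=[]
for n in ("scene","side"):
    im=ctrl.get_image(n); cv2.imwrite(f"pics/{n}0.png",im)
    for q in ("rack","ramp","long_carton","short_carton","keeper_bar","filter","grease","driver"):
        for d in ctrl.landmark_of(n,q)[:3]: print(n,q,round(d["score"],2),np.round(d["position"],0), atz(n,d["position"],0 if q!="ramp" else .035)[:2])
    c=ctrl.calibration(n); print(-np.array(c["R"]).T@np.array(c["t"]))
print(ctrl.get_obs())
E
```

```text
scene rack 0.76 [456. 341.] [0.56  0.278]
scene ramp 0.7 [463. 328.] [0.554 0.285]
scene long_carton 0.94 [323. 282.] [ 0.479 -0.036]
scene short_carton 0.98 [214. 220.] [ 0.347 -0.366]
scene short_carton 0.83 [211. 262.] [ 0.491 -0.31 ]
scene short_carton 0.82 [268. 192.] [ 0.194 -0.277]
scene keeper_bar 0.79 [521. 263.] [0.282 0.396]
scene filter 0.96 [266. 369.] [ 0.741 -0.074]
scene grease 0.6 [325. 392.] [0.759 0.053]
scene driver 0.68 [200. 340.] [ 0.713 -0.231]
[1.382 0.23  0.966]
side rack 0.58 [290. 197.] [0.547 0.27 ]
side ramp 0.64 [289. 183.] [0.556 0.291]
side long_carton 0.87 [319. 267.] [ 0.479 -0.025]
side long_carton 0.58 [289. 192.] [0.553 0.292]
side short_carton 0.93 [450. 363.] [ 0.59  -0.431]
side short_carton 0.89 [259. 391.] [ 0.183 -0.287]
side short_carton 0.85 [386. 343.] [ 0.494 -0.315]
side keeper_bar 0.77 [276. 116.] [0.711 0.701]
side filter 0.96 [410. 247.] [ 0.735 -0.079]
side grease 0.84 [390. 217.] [0.758 0.051]
side driver 0.84 [436. 289.] [ 0.701 -0.235]
[-0.037 -0.923  1.069]
{'t': 0.9, 'q': array([ 1.027,  0.053,  1.613, -0.   ,  1.476, -0.119]), 'dq': array([-0.001,  0.002,  0.001, -0.001, -0.002, -0.001]), 'effort': array([ -0.001, -39.37 , -37.046,  -0.   ,   0.001,   0.   ]), 'tool_pos': array([0.258, 0.569, 0.231]), 'tool_rot': array([0.662, 3.071, 0.   ]), 'contact_force': array([-0.287,  0.197,  0.039]), 'wrist_torque': array([-0.022, -0.012, -0.024]), 'grip_force': 0.0, 'opening': 0.08508454350649201}
```

View pics/scene0.png

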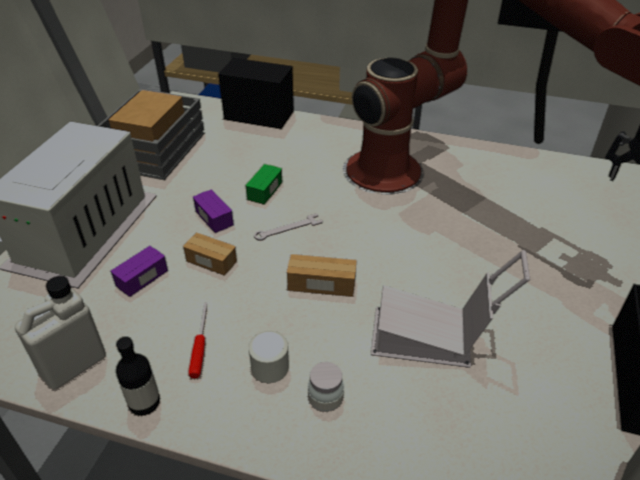

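View pics/side0.png

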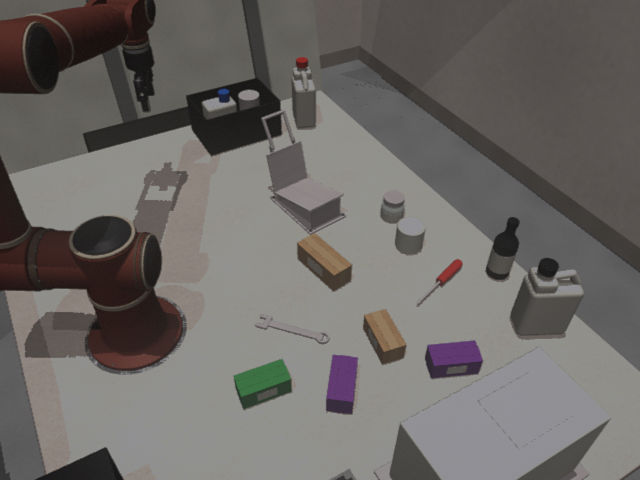

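Scene view: the short_carton candidates are brown at (211,253), purple at (213,210) and (140,270), and green at (264,183). Only the brown one is bare cardboard, so it is the one meant. The long carton is at (322,275), and the rack is at (430,325) with its keeper up at (510,280). I'll confirm in one composite crop and fit the carton poses from their masks.

```bash
cat >> h.py <<'E'
from scipy.optimize import minimize
def boxpts(x,y,yaw,w,l,h):
    c,s=np.cos(yaw),np.sin(yaw)
    return np.array([[x+c*a-s*b,y+s*a+c*b,z] for a in(-w/2,w/2) for b in(-l/2,l/2) for z in(0,h)])
def fitbox(ims,seed,size,cals=None):
    masks={}
    for n,im in ims.items():
        hsv=cv2.cvtColor(im,cv2.COLOR_BGR2HSV)
        p=proj(n,np.array([*seed[:2],size[2]/2])); k=60
        m=cv2.inRange(hsv,(5,60,30),(25,255,255)); roi=np.zeros_like(m)
        cv2.circle(roi,tuple(int(v) for v in p),k,255,-1); m&=roi
        m=cv2.morphologyEx(m,cv2.MORPH_CLOSE,np.ones((15,15)))
        nn,lab,st,_=cv2.connectedComponentsWithStats(m); masks[n]=(lab==1+np.argmax(st[1:,4])).astype(np.uint8)
    def cost(v):
        s=0
        for n,m in masks.items():
            hull=cv2.convexHull((proj(n,boxpts(*v,*size))*16).astype(np.int32))
            r=np.zeros_like(m); cv2.fillConvexPoly(r,hull,1,cv2.LINE_8,4)
            s+=1-(r&m).sum()/max((r|m).sum(),1)
        return s
    best=min((minimize(cost,[*seed[:2],y],method="Nelder-Mead",options=dict(initial_simplex=[[seed[0],seed[1],y],[seed[0]+.01,seed[1],y],[seed[0],seed[1]+.01,y],[seed[0],seed[1],y+.2]])) for y in np.arange(0,np.pi,np.pi/6)),key=lambda r:r.fun)
    return best.x,best.fun
E
python3 - <<'E'
from h import *
ims={n:cv2.imread(f"pics/{n}0.png") for n in("scene","side")}
print(fitbox(ims,(.479,-.03),(.06,.15,.06)))
print(fitbox(ims,(.492,-.312),(.056,.11,.05)))
def crop(n,x,y,w,h): return cv2.resize(ims[n][y:y+h,x:x+w],(400,300),interpolation=cv2.INTER_CUBIC)
a=np.hstack([crop("scene",360,240,180,135),crop("side",240,100,120,90)]); b=np.hstack([crop("scene",140,200,140,105),crop("side",320,300,120,90)])
cv2.imwrite("pics/c1.png",np.vstack([a,b]))
E
```

```text
(array([ 0.48674904, -0.03750744,  0.11528568]), np.float64(0.1447586588061901))
(array([ 0.48867889, -0.30804509, -0.20078374]), np.float64(0.188747097973326))
```

View pics/c1.png

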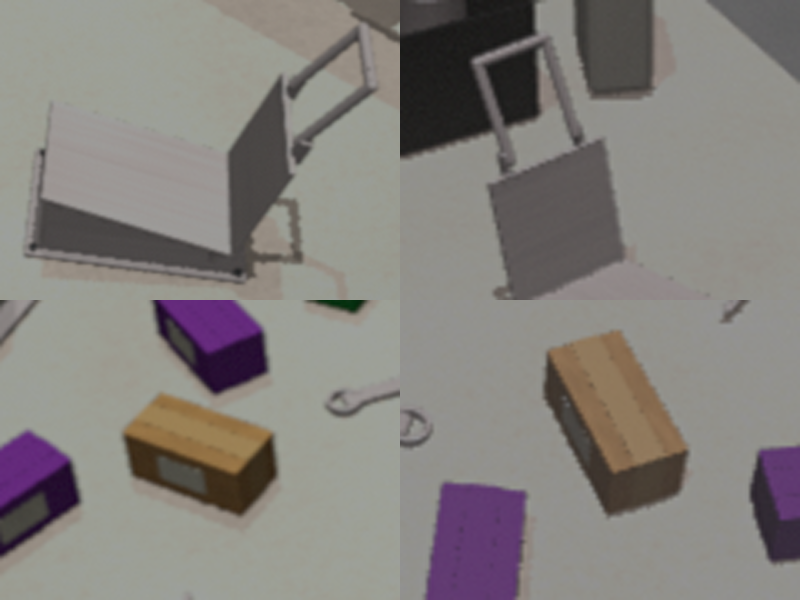

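Bottom tiles: the bare brown carton with a label (scene ~(211,253), side ~(386,340)) is the short one, and the purple and green ones are only neighbours. Top tiles: the tray corners are visible, so I'll fit the rack pose from them.

```bash
cat >> h.py <<'E'
def rampT(x,y,yaw):
    # columns: ramp axes in world; yaw=0 -> ramp x = world x, downhill = world +y
    R=Ro.from_euler("z",yaw).as_matrix()@Ro.from_euler("x",-np.radians(15)).as_matrix()
    return R,np.array([x,y,.035])
E
python3 - <<'E'
from h import *
from scipy.optimize import least_squares
np.set_printoptions(precision=4,suppress=True)
P={"scene":[((-60,-175,0),(381.6,286.4)),((60,-175,0),(378,329.1)),((60,0,0),(463.5,354.7)),((-60,0,0),(462.6,308.4))],
"side":[((-60,0,0),(274.5,189.1)),((60,0,0),(306.6,178.6))]}
def f(v):
    R,t=rampT(*v); return np.concatenate([(proj(n,np.array([a for a,_ in L])/1000@R.T+t)-[b for _,b in L]).ravel() for n,L in P.items()])
r=least_squares(f,[.555,.28,0]); print(r.x,r.fun)
R,t=rampT(*r.x)
for n in P: print(n,proj(n,np.array([[-60,0,118],[60,0,118]])/1000@R.T+t))
# keeper angle from bar landmark
for n,px in(("scene",(521,263)),("side",(276,116))):
    a=np.linspace(1.7,2.5,81); H=np.array([0,4,129]); 
    # joint0 vec (-83,-14); swings up and back: rotate
    v=np.stack([0*a,-83*np.cos(a)+ -14*np.sin(a)*-1*-1*-1,-14*np.cos(a)+83*np.sin(a)],-1)
    d=np.linalg.norm(proj(n,(H+v)/1000@R.T+t)-px,axis=1); print(n,a[d.argmin()],d.min())
o=ctrl.get_obs(); print(Ro.from_rotvec(o["tool_rot"]).as_matrix())
c=ctrl.calibration("wrist"); Rt=Ro.from_rotvec(o["tool_rot"]).as_matrix(); print(c["fx"],Rt.T@(-np.array(c["R"]).T@c["t"]-o["tool_pos"]),np.array(c["R"])@Rt)
E
```

```text
[0.5603 0.2846 0.1481] [ 1.2587 -1.1952  0.6605  0.399  -0.0907 -0.3436 -1.128   0.3378  0.4028
  2.2674  1.0163 -2.2057]
scene [[486.4305 271.779 ]
 [490.5837 317.6607]]
side [[266.8654 154.0688]
 [301.0784 139.7517]]
scene 1.7 6.248632947015144
side 1.7 4.609605475602136
[[-0.9111  0.4121  0.    ]
 [ 0.4121  0.9111  0.    ]
 [-0.      0.     -1.    ]]
361.072375688806 [ 0.074   0.0006 -0.1428] [[-0.0002  1.     -0.0002]
 [-0.9556 -0.0002 -0.2945]
 [-0.2945  0.0001  0.9556]]
```

```bash
cat >> h.py <<'E'
RP=[.5603,.2846,.1481]
def obs():
    o=ctrl.get_obs(); return o,Ro.from_rotvec(o["tool_rot"]).as_matrix(),np.array(o["tool_pos"])
def toolR(yaw,tilt=False):
    "camera uphill: tool x = -y of frame, y=-x, z=-z"
    B=rampT(0,0,yaw)[0] if tilt else Ro.from_euler("z",yaw).as_matrix()
    return np.column_stack([-B[:,1],-B[:,0],-B[:,2]])
def row(Rt,p):
    o,R,t=obs(); s=R.T@(np.array(p)-t)*100; w=Ro.from_matrix(R.T@Rt).as_rotvec()
    print("t",o["t"],"shift cm",np.round(s,2),"turn",np.round(w,3),"rows",round(max(np.linalg.norm(s)/6.25,np.degrees(np.linalg.norm(w))/10.7),1)); return s,w
E
python3 - <<'E'
from h import *
np.set_printoptions(precision=3,suppress=True)
for Rt,name in((toolR(.148,True),"ramp"),(toolR(.148),"flat"),(toolR(.115),"long")):
  for q1,th in((.35,1.7),(.48,1.8),(.1,1.9)):
    M=(Ro.from_euler("z",q1)*Ro.from_euler("y",th)).as_matrix().T@Rt
    a=Ro.from_matrix(M).as_euler("ZYZ"); print(name,q1,th,a[0],a[1],a[2]-np.pi/2, a[2]-np.pi/2+np.pi)
o,R,t=obs()
for dy in(43,86,123): row(Ro.from_euler("z",dy,degrees=True).as_matrix()@R,(.56,.12,.36))
row(toolR(.148),(.56,.12,.36))
a=np.linspace(1.7,2.5,81); v=np.stack([0*a,-83*np.cos(a)-14*np.sin(a),-14*np.cos(a)+83*np.sin(a)],-1)+[0,4,129]
Rr,tr=rampT(*RP)
for n,px in(("scene",(521,263)),("side",(276,116))):
    d=np.linalg.norm(proj(n,v/1000@Rr.T+tr)-px,axis=1); i=d.argmin(); print(n,a[i],d[i],v[i]/1000@Rr.T+tr)
E
```

```text
ramp 0.35 1.7 -0.25705572630238027 1.4977710207210315 -2.913492217482504 0.22810043610728892
ramp 0.48 1.8 -0.24960920119120217 1.43305267710382 -2.763774625544023 0.37781802804577014
ramp 0.1 1.9 -0.2767845273431737 1.2408149484837272 -3.099493925994916 0.04209872759487698
flat 0.35 1.7 0.0 1.4415926535897934 -2.939592653589793 0.20199999999999996
flat 0.48 1.8 -1.1102230246251565e-16 1.341592653589793 -2.8095926535897933 0.33199999999999985
flat 0.1 1.9 4.440892098500626e-16 1.2415926535897932 -3.189592653589793 -0.04800000000000004
long 0.35 1.7 0.0 1.4415926535897934 -2.9065926535897932 0.23499999999999988
long 0.48 1.8 1.1102230246251565e-16 1.341592653589793 -2.7765926535897933 0.36499999999999977
long 0.1 1.9 0.0 1.2415926535897932 -3.156592653589793 -0.01499999999999968
t 0.9 shift cm [-46.08 -28.49 -12.87] turn [-0.    0.   -0.75] rows 8.9
t 0.9 shift cm [-46.08 -28.49 -12.87] turn [-0.     0.    -1.501] rows 8.9
t 0.9 shift cm [-46.08 -28.49 -12.87] turn [-0.     0.    -2.147] rows 11.5
t 0.9 shift cm [-46.08 -28.49 -12.87] turn [ 0.     0.    -2.144] rows 11.5
scene 1.9 0.2913664116380199 [0.55  0.356 0.235]
side 1.79 1.700620530132061 [0.551 0.347 0.239]
```

Run:
```python
from h import *
R=toolR(.115)@np.diag([-1,-1,1]); row(R,(.54,.15,.40))
```

```text
t 0.9 shift cm [-43.02 -26.58 -16.87] turn [ 0.    -0.     1.031] rows 8.5
```

```bash
python3 -m handwheel '[[[-4,-2,-5],[0,0,0.12]],[[-8,-4.5,-9],[0,0,0.25]],[[-13,-8,-12],[0,0,0.4]],[[-18,-11,-14],[0,0,0.5]],[[-23,-14,-16],[0,0,0.6]]]' -1 40; python3 -c "
from h import *
row(toolR(.115)@np.diag([-1,-1,1]),(.54,.15,.40))"
```

```text
t: 1.52
tool_pos: [0.4061, 0.3513, 0.3901]
tool_rot: [1.544, 2.735, 0.002]
contact_force: [1.2, 0.6, -0.6]
opening: 0.0856
grip_force: 0.0
t 1.525 shift cm [-24.16   1.06  -0.99] turn [ 0.001 -0.     0.428] rows 3.9
```

```bash
python3 -m handwheel '[[[-6,0.3,-0.3],[0,0,0.11]],[[-12,0.6,-0.5],[0,0,0.22]],[[-18,0.9,-0.8],[0,0,0.33]],[[-24.2,1.1,-1],[0,0,0.43]],[[-24.2,1.1,-1],[0,0,0.43]]]'
python3 - <<'E'
from h import *
o=ctrl.get_obs(); c=ctrl.calibration("wrist"); im=ctrl.get_image("wrist"); cv2.imwrite("pics/w1.png",im); np.save("c1.npy",c,allow_pickle=True)
c2=ctrl.calibration("wrist"); print(np.abs(np.array(c["t"])-c2["t"]).max(),o["dq"])
for q in("ramp","long_carton"):
    for d in ctrl.landmark_of("wrist",q)[:2]: print(q,d["score"],d["position"],atz("wrist",d["position"],.035 if q=="ramp" else 0,c2))
E
```

```text
t: 2.15
tool_pos: [0.542, 0.1484, 0.3984]
tool_rot: [-2.096, -2.34, 0.002]
contact_force: [-0.7, 0.4, -0.1]
opening: 0.0858
grip_force: 0.0
0.0004781870631648719 [ 0.06882608 -0.02418844  0.01732722  0.03491375  0.01489527  0.00078095]
ramp 0.9 [353.6, 85.7] [0.56259401 0.28438534 0.035     ]
long_carton 0.91 [278.4, 292.8] [ 0.48428263 -0.03623186  0.        ]
long_carton 0.65 [350.7, 86.5] [0.56070993 0.28702247 0.        ]
```

View pics/w1.png

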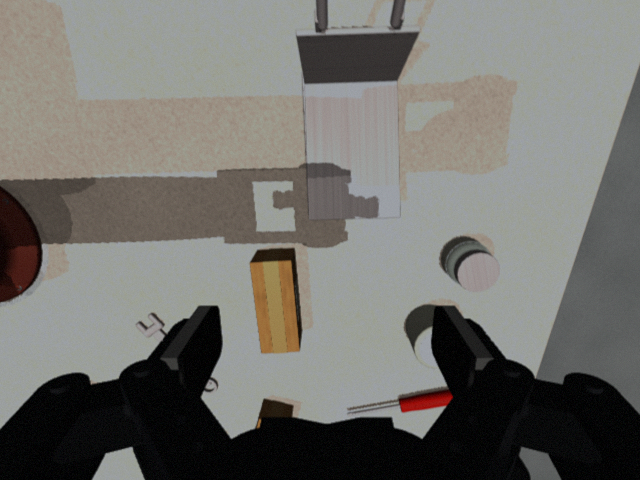

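The wrist view shows the tray corners at (304,81), (400,82), (400,217) and (308,218), the backstop top edge at (297,33)–(418,32), and the long carton's top at (251,264), (295,259), (300,350), (261,353). I'll refine both poses from these.

Run:
```python
from h import *
from scipy.optimize import least_squares
np.set_printoptions(precision=4,suppress=True)
c=np.load("c1.npy",allow_pickle=True).item(); im=cv2.imread("pics/w1.png")
g=cv2.cvtColor(im,cv2.COLOR_BGR2GRAY)
def sub(p): return cv2.cornerSubPix(g,np.array([p],np.float32),(4,4),(-1,-1),(3,50,.01))[0]
L=[((-60,0,0),(304,81)),((60,0,0),(400,82)),((60,-175,0),(400,217)),((-60,-175,0),(308,218))]
W=np.array([sub(b) for _,b in L]); print(W)
A=np.array([a for a,_ in L])/1000
def f(v):
    R,t=rampT(*v); return (proj("wrist",A@R.T+t,c)-W).ravel()
r=least_squares(f,RP); print(r.x,r.fun)
R,t=rampT(*r.x); print(proj("wrist",np.array([[-60,0,118],[60,0,118]])/1000@R.T+t,c))
T=np.array([sub(p) for p in((251,264),(295,259),(300,350),(261,353))]); print(T)
X=np.array([atz("wrist",p,.06,c)[:2] for p in T]); print(X,X.mean(0),cv2.minAreaRect(X.astype(np.float32)*1000))
def fb(v):
    B=boxpts(*v,.06,.15,.06)[[3,7,5,1]]; return (proj("wrist",B,c)-T).ravel()
r=least_squares(fb,[.4867,-.0375,.115]); print(r.x,r.fun)
```

```text
[[303.9799  83.3184]
 [396.7207  80.337 ]
 [399.7397 216.7792]
 [308.4176 218.7524]]
[0.5593 0.2861 0.1394] [-0.0145  0.0828  0.2578  0.0519  0.0802 -0.3989 -0.3277  0.2741]
[[295.3945  34.4099]
 [419.9452  30.2161]]
[[249.3866 262.0654]
 [294.7722 262.763 ]
 [299.3537 350.4491]
 [260.4172 352.656 ]]
[[ 0.446   0.0339]
 [ 0.5101  0.0399]
 [ 0.5291 -0.1025]
 [ 0.4699 -0.113 ]] [ 0.4888 -0.0354] ((489.6313781738281, -34.41642761230469), (64.248779296875, 148.82508850097656), 9.233949661254883)
[ 0.4888 -0.0357  0.1436] [ 1.6847 -0.0468 -1.4868 -2.0823 -0.1411  1.7616 -0.072   0.6814]
```

```bash
sed -i 's/^RP=.*/RP=[.5593,.2861,.1394]/; s/proj(n,np.array(\[\*seed/proj(n,np.array([*seed/; s/size\[2\]\/2\]))/size[2]\/2]),(cals or {}).get(n))/; s/k=60/k=70/; s/proj(n,boxpts(\*v,\*size))/proj(n,boxpts(*v,*size),(cals or {}).get(n))/' h.py
python3 - <<'E'
from h import *
c=np.load("c1.npy",allow_pickle=True).item()
r,s=fitbox({"wrist":cv2.imread("pics/w1.png")},(.488,-.036),(.06,.15,.06),{"wrist":c}); print(r,s)
row(toolR(r[2])@np.diag([-1,-1,1]),(r[0],r[1],.16)); row(toolR(r[2])@np.diag([-1,-1,1]),(r[0],r[1],.02))
E
```

```text
[ 0.4871025  -0.03604004  3.29048283] 0.048523206751054815
t 2.3 shift cm [-18.1   -7.46  23.88] turn [-1.000e-03  0.000e+00  3.109e+00] rows 16.7
t 2.3 shift cm [-18.1   -7.46  37.88] turn [-1.000e-03  0.000e+00  3.109e+00] rows 16.7
```

```bash
python3 -m handwheel '[[[-3.8,-1.5,4],[0,0,-0.01]],[[-7.6,-3,9],[0,0,-0.02]],[[-11.2,-4.5,14],[0,0,-0.033]],[[-14.8,-6,19],[0,0,-0.033]],[[-18.1,-7.5,23.9],[0,0,-0.033]]]'
python3 - <<'E'
from h import *
row(toolR(.149)@np.diag([-1,-1,1]),(.4871,-.036,.02))
E
```

```text
t: 2.92
tool_pos: [0.4869, -0.0347, 0.1608]
tool_rot: [2.045, 2.383, 0.001]
contact_force: [0.8, 0.5, 0.3]
opening: 0.0857
grip_force: 0.0
t 2.925 shift cm [-0.12 -0.02 14.08] turn [0.002 0.    0.003] rows 2.3
```

```bash
python3 -m handwheel '[[[0,0,5],[0,0,0]],[[0,0,9.5],[0,0,0]],[[0,0,12.5],[0,0,0]],[[0,0,14],[0,0,0]],[[0,0,14],[0,0,0]]]'; python3 -m handwheel '[[[0,0,0],[0,0,0]],[[0,0,0],[0,0,0]],[[0,0,0],[0,0,0]],[[0,0,0],[0,0,0]],[[0,0,0],[0,0,0]]]' 1 40
```

```text
t: 3.55
tool_pos: [0.4869, -0.0343, 0.0213]
tool_rot: [-2.047, -2.382, 0.001]
contact_force: [0.4, 0.2, 0.5]
opening: 0.0855
grip_force: 0.0
t: 4.18
tool_pos: [0.4887, -0.0355, 0.0237]
tool_rot: [2.048, 2.379, 0.002]
contact_force: [-2.0, 1.5, 7.3]
opening: 0.0596
grip_force: 46.2
```

```bash
cat >> h.py <<'E'
def rp(x,y,z): 
    R,t=rampT(*RP); return R@(np.array([x,y,z])/1000)+t
def inramp():
    o,R,p=obs(); Rr,t=rampT(*RP); q=Rr.T@(p-t)*1000; e=Ro.from_matrix(toolR(RP[2],True).T@R).as_rotvec()
    print("ramp TCP mm",np.round(q,1),"rot err(tool)",np.round(e,4),"F ramp",np.round(Rr.T@o["contact_force"],1)); return q
E
python3 -m handwheel '[[[0,0,-5],[0,0,0]],[[0,0,-11],[0,0,0]],[[0.5,0,-17],[0,0,-0.15]],[[1.5,-0.5,-22],[0,0,-0.33]],[[3,-1,-26],[0,0,-0.5]]]'; python3 -c "
from h import *
print(rp(0,-100,190)); row(toolR(RP[2],True),rp(0,-100,190)); print(obs()[0]['q'])"
```

```text
t: 4.8
tool_pos: [0.4728, -0.0071, 0.2837]
tool_rot: [1.39, 2.815, 0.001]
contact_force: [0.8, -0.5, -4.8]
opening: 0.0593
grip_force: 46.9
[0.56588854 0.239143   0.24440781]
t 4.8 shift cm [13.89 22.36  3.94] turn [ 0.342  0.092 -2.608] rows 14.1
[-1.72669849e-01 -3.50099502e-01  1.88760912e+00  6.91789925e-05
  1.60224195e+00 -8.26385214e-01]
```

```bash
python3 -m handwheel '[[[1,1.5,-0.5],[0,0,-0.18]],[[2,3,-1],[0,0,-0.36]],[[3,4.5,-1.5],[0,0,-0.54]],[[4,6,-2],[0,0,-0.72]],[[5,8,-2],[0,0,-0.9]]]';python3 -c "
from h import *
row(toolR(RP[2],True),rp(0,-100,190)); print(obs()[0]['q'])"
```

```text
t: 5.42
tool_pos: [0.5065, 0.0814, 0.3014]
tool_rot: [-0.026, -3.141, 0.0]
contact_force: [-0.1, -0.8, -4.6]
opening: 0.0594
grip_force: 46.8
t 5.425 shift cm [-5.68 15.87  5.7 ] turn [ 0.226  0.193 -1.716] rows 9.3
[ 1.42804964e-02 -2.50676672e-01  1.77976029e+00 -3.42029856e-06
  1.61258452e+00 -1.54015292e+00]
```

```bash
python3 -m handwheel '[[[-0.5,1.5,0],[0.02,0.02,-0.17]],[[-1,3,0],[0.04,0.04,-0.34]],[[-2,5,0],[0.06,0.06,-0.52]],[[-2.5,7,0],[0.1,0.08,-0.7]],[[-3,8.5,0],[0.12,0.1,-0.87]]]';python3 -c "
from h import *
row(toolR(RP[2],True),rp(0,-100,190)); print(obs()[0]['q'])"
```

```text
t: 6.05
tool_pos: [0.5381, 0.1663, 0.3005]
tool_rot: [1.261, -2.763, 0.175]
contact_force: [0.1, 0.1, -4.8]
opening: 0.0595
grip_force: 46.8
t 6.05 shift cm [-8.02  2.99  4.36] turn [ 0.111  0.089 -0.844] rows 4.6
[ 0.2331967  -0.06604317  1.62213636 -0.13258828  1.66103644 -2.20080995]
```

```bash
python3 -m handwheel '[[[-1.5,0.6,0.5],[0.02,0.02,-0.17]],[[-3,1.2,1],[0.05,0.04,-0.34]],[[-5,1.8,2],[0.07,0.05,-0.51]],[[-6.5,2.4,3],[0.09,0.07,-0.68]],[[-8,3,4.4],[0.111,0.089,-0.844]]]';python3 -m handwheel '[[[0,0,0],[0,0,0]],[[0,0,0],[0,0,0]]]'
python3 - <<'E'
from h import *
inramp(); row(toolR(RP[2],True),rp(0,-100,190)); print(obs()[0]['q'])
im=np.hstack([cv2.resize(ctrl.get_image("wrist"),(400,300)),cv2.resize(ctrl.get_image("scene")[140:440,240:640],(400,300))]); cv2.imwrite("pics/p1.png",im)
E
```

```text
t: 6.68
tool_pos: [0.5664, 0.2385, 0.2441]
tool_rot: [2.229, -1.941, 0.294]
contact_force: [-0.0, 0.2, -3.1]
opening: 0.0595
grip_force: 46.8
t: 6.92
tool_pos: [0.5665, 0.2376, 0.2454]
tool_rot: [2.222, -1.95, 0.295]
contact_force: [0.6, 0.5, -4.3]
opening: 0.0592
grip_force: 46.7
ramp TCP mm [   0.3 -101.8  190.6] rot err(tool) [-0.0002  0.      0.0091] F ramp [ 0.7  1.5 -4. ]
t 6.925 shift cm [-0.18  0.04  0.06] turn [ 0.    -0.    -0.009] rows 0.0
[ 0.39039789  0.07708126  1.57968876 -0.25342442  1.55209332 -2.86817584]
```

View pics/p1.png

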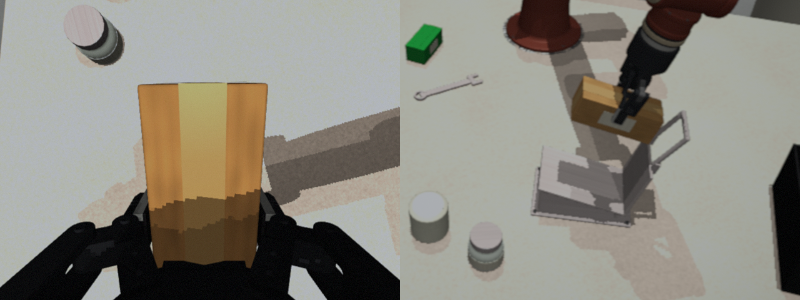

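The left half shows the carton square in the gripper. The right half shows it above the tray, parallel to it and clear of the keeper.

```bash
python3 -m handwheel '[[[0,0,4],[0,0,-0.009]],[[0,0,9],[0,0,-0.009]],[[0,0,13],[0,0,-0.009]],[[0,0.03,15],[0,0,-0.009]],[[0,0.03,15.5],[0,0,-0.009]]]'; python3 -m handwheel '[[[0,0,0.3],[0,0,0]],[[0,0,0.6],[0,0,0]],[[0,0,0.8],[0,0,0]],[[0,0,0.8],[0,0,0]]]'; python3 -c "
from h import *
inramp()"
```

```text
t: 7.65
tool_pos: [0.5718, 0.1976, 0.0953]
tool_rot: [2.231, -1.938, 0.293]
contact_force: [-0.0, 0.3, -3.9]
opening: 0.0595
grip_force: 46.7
t: 8.15
tool_pos: [0.5723, 0.1963, 0.0883]
tool_rot: [2.233, -1.937, 0.294]
contact_force: [0.4, -0.3, -4.2]
opening: 0.0592
grip_force: 46.7
ramp TCP mm [   0.4 -101.4   28. ] rot err(tool) [ 0.0008 -0.     -0.0021] F ramp [ 0.3  0.7 -4.2]
```

```bash
python3 -m handwheel '[[[0,0.04,0.2],[0,0,0]],[[0,0.04,0.3],[0,0,0]],[[0,0.04,0.3],[0,0,0]]]'; python3 -c "
from h import *
inramp()";  python3 -m handwheel '[[[-0.7,0,0],[0,0,0]],[[-1.4,0,0],[0,0,0]],[[-2,0,0],[0,0,0]],[[-2.2,0,0],[0,0,0]],[[-2.2,0,0],[0,0,0]]]'; python3 -c "
from h import *
inramp()"
```

```text
t: 8.52
tool_pos: [0.5718, 0.1952, 0.0849]
tool_rot: [2.232, -1.937, 0.293]
contact_force: [-0.0, -0.4, -3.9]
opening: 0.0593
grip_force: 46.7
ramp TCP mm [  -0.3 -101.5   24.5] rot err(tool) [ 0.      0.0001 -0.0022] F ramp [-0.1  0.7 -3.9]
t: 9.15
tool_pos: [0.5688, 0.2165, 0.0793]
tool_rot: [2.233, -1.936, 0.294]
contact_force: [-0.2, 1.1, -3.3]
opening: 0.0595
grip_force: 46.7
ramp TCP mm [ -0.2 -79.3  24.6] rot err(tool) [ 0.0003  0.0002 -0.0025] F ramp [-0.   1.9 -2.9]
```

```bash
python3 -m handwheel '[[[-0.15,0,0],[0,0,0]],[[-0.3,0,0],[0,0,0]],[[-0.3,0,0],[0,0,0]]]'; python3 -c "
from h import *
inramp()";  python3 -m handwheel '[[[-0.15,0,0],[0,0,0]],[[-0.3,0,0],[0,0,0]],[[-0.3,0,0],[0,0,0]]]'; python3 -c "
from h import *
inramp()"
```

```text
t: 9.52
tool_pos: [0.5686, 0.2184, 0.0789]
tool_rot: [2.231, -1.936, 0.295]
contact_force: [0.0, -4.3, -2.0]
opening: 0.0591
grip_force: 47.0
ramp TCP mm [ -0.1 -77.4  24.8] rot err(tool) [ 0.0001  0.0016 -0.0018] F ramp [-0.6 -3.6 -3. ]
t: 9.9
tool_pos: [0.5685, 0.2185, 0.0791]
tool_rot: [2.226, -1.934, 0.3]
contact_force: [-0.9, -14.9, 2.2]
opening: 0.0594
grip_force: 47.3
ramp TCP mm [ -0.3 -77.3  25. ] rot err(tool) [-0.0016  0.0074 -0.0009] F ramp [ -3.  -14.7  -1.7]
```

```bash
python3 -m handwheel '[[[0.1,0,0.1],[0,0,0]],[[0.15,0,0.2],[0,0,0]],[[0.15,0,0.2],[0,0,0]]]'; python3 -c "
from h import *
inramp()"
```

```text
t: 10.28
tool_pos: [0.5693, 0.2183, 0.0778]
tool_rot: [2.23, -1.937, 0.298]
contact_force: [-0.4, -7.9, 0.4]
opening: 0.0592
grip_force: 47.2
ramp TCP mm [  0.4 -77.3  23.6] rot err(tool) [ 0.0009  0.0036 -0.0008] F ramp [-1.5 -7.6 -1.6]
```

```bash
python3 -m handwheel '[[[0,-0.03,0.15],[0,0,0]],[[0.0,-0.03,0.3],[0,0,0]],[[0,-0.03,0.3],[0,0,0]]]'; python3 -c "
from h import *
inramp()"
```

```text
t: 10.65
tool_pos: [0.5694, 0.2182, 0.0776]
tool_rot: [2.229, -1.937, 0.297]
contact_force: [-6.4, -7.8, 13.7]
opening: 0.059
grip_force: 48.7
ramp TCP mm [  0.6 -77.3  23.4] rot err(tool) [-0.0005  0.0034 -0.0007] F ramp [ -7.4 -10.2  11.5]
```

```bash
python3 -m handwheel '[[[0,0,-0.2],[0,0,0]],[[0,0,-0.2],[0,0,0]],[[0,0,-0.2],[0,0,0]],[[0,0,-0.2],[0,0,0]]]' -1 ; python3 -m handwheel '[[[0,0,-3],[0,0,0]],[[0,0,-8],[0,0,0]],[[0,0,-14],[0,0,0]],[[2,0,-20],[0,0,0]],[[6,0,-25],[0,0,0]]]'
python3 - <<'E'
from h import *
inramp()
ims={n:ctrl.get_image(n) for n in("scene","side")}
a=[cv2.resize(ims["scene"][220:370,350:550],(400,300),interpolation=2),cv2.resize(ims["side"][90:240,200:400],(400,300),interpolation=2)]
cv2.imwrite("pics/p2.png",np.hstack(a)); cv2.imwrite("pics/scene2.png",ims["scene"]); cv2.imwrite("pics/side2.png",ims["side"])
E
```

```text
t: 11.15
tool_pos: [0.5685, 0.22, 0.075]
tool_rot: [2.233, -1.936, 0.293]
contact_force: [0.5, 0.4, 0.6]
opening: 0.0852
grip_force: 0.0
t: 11.78
tool_pos: [0.5674, 0.2284, 0.3324]
tool_rot: [2.236, -1.935, 0.294]
contact_force: [1.6, 0.6, -0.3]
opening: 0.0852
grip_force: 0.0
ramp TCP mm [   0.  -133.3  272.1] rot err(tool) [ 0.0016 -0.0003 -0.0045] F ramp [ 1.7  0.5 -0.2]
```

View pics/p2.png

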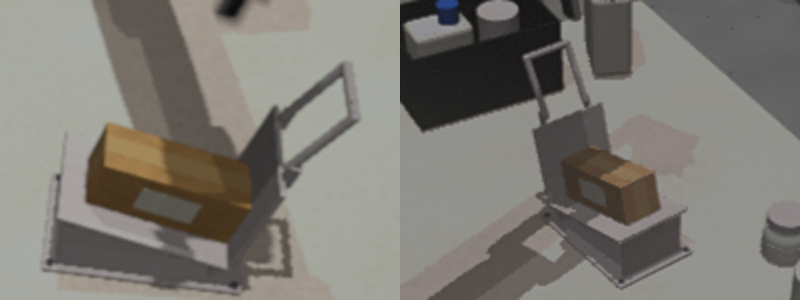

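The long carton lies along the slope, centred, with its end at the backstop, and it is released. Next is the short carton.

```bash
cat >> h.py <<'E'
def down(yaw):  # tool down, tool x heading yaw
    return Ro.from_euler("z",yaw).as_matrix()@np.diag([1,-1,-1])
E
python3 -c "
from h import *
row(down(4.85-.9),(.54,.06,.33)); row(down(4.85-1.8),(.51,-.12,.32)); row(down(4.85-2.6),(.5,-.25,.3));row(down(1.37),(.49,-.3,.3))"
```

```text
t 11.875 shift cm [15.33  5.37  5.06] turn [-0.131 -0.235  0.895] rows 5.0
t 11.875 shift cm [31.91 10.87 10.41] turn [-0.244 -0.172  1.789] rows 9.7
t 11.875 shift cm [43.72 13.7  15.58] turn [-0.343 -0.074  2.581] rows 13.9
t 11.875 shift cm [48.37 15.39 16.79] turn [ 0.36  -0.083 -2.781] rows 15.0
```

```bash
python3 -m handwheel '[[[3,1,0],[-0.02,-0.05,0.18]],[[6,2,0.5],[-0.05,-0.1,0.36]],[[9,3,2],[-0.08,-0.14,0.54]],[[12,4,3.5],[-0.1,-0.19,0.72]],[[15,5.4,5],[-0.131,-0.235,0.895]]]' >/dev/null; python3 -c "
from h import *
row(down(4.85-1.8),(.51,-.12,.32));print(obs()[0]['q'])"
```

```text
t 12.5 shift cm [ 14.97 -10.79   0.08] turn [ 0.003 -0.016  0.896] rows 4.8
[-0.01992951 -0.17824788  1.6879703  -0.00300544  1.64693335 -2.39527886]
```

```bash
python3 -m handwheel '[[[3,-2.2,0],[0,0,0.18]],[[6,-4.4,0],[0,0,0.36]],[[9,-6.6,0],[0,0,0.54]],[[12,-8.8,0],[0,0,0.72]],[[15,-10.8,0],[0,-0.015,0.896]]]' >/dev/null; python3 -c "
from h import *
row(down(4.85-2.7),(.5,-.22,.3));row(down(1.37),(.49,-.3,.3));print(obs()[0]['q'])"
```

```text
t 13.125 shift cm [  0.18 -10.01   2.1 ] turn [ 0.    -0.002  0.9  ] rows 4.8
t 13.125 shift cm [  0.44 -18.07   2.09] turn [-1.00e-03 -2.00e-03  1.68e+00] rows 9.0
[-3.73735846e-01 -2.24070908e-01  1.72535503e+00  5.46322125e-04
  1.64239165e+00 -1.85272068e+00]
```

```bash
python3 -m handwheel '[[[0,-2,0.5],[0,0,0.18]],[[0,-4,1],[0,0,0.36]],[[0,-6,1.5],[0,0,0.55]],[[0,-8,2],[0,0,0.73]],[[0.2,-10,2.1],[0,0,0.91]]]' >/dev/null; python3 -m handwheel '[[[-2,-1,0],[0,0,0.18]],[[-4,-2,0],[0,0,0.36]],[[-5,-3,0],[0,0,0.55]],[[-6,-4,0],[0,0,0.73]],[[-6,-4,0],[0,0,0.77]]]'
python3 - <<'E'
from h import *
c=ctrl.calibration("wrist"); im=ctrl.get_image("wrist"); cv2.imwrite("pics/w3.png",im)
d=ctrl.landmark_of("wrist","short_carton"); print([(x["score"],x["position"],atz("wrist",x["position"],0,c)) for x in d[:3]])
r,s=fitbox({"wrist":im},(.489,-.308),(.056,.11,.05),{"wrist":c}); print(r,s)
yaw=(r[2]+np.pi/2)%np.pi-np.pi/2
row(down(yaw+np.pi/2),(r[0],r[1],.12)); row(down(yaw+np.pi/2),(r[0],r[1],.012))
E
```

```text
t: 14.38
tool_pos: [0.4994, -0.2917, 0.2998]
tool_rot: [-2.429, -1.989, 0.001]
contact_force: [0.4, 1.0, -0.8]
opening: 0.0855
grip_force: 0.0
[(0.8, [222.5, 275.5], array([ 0.34433005, -0.36975482,  0.        ])), (0.76, [321.6, 211.4], array([ 0.49008737, -0.31094484,  0.        ])), (0.66, [414.1, 285.4], array([ 0.59058928, -0.43355815,  0.        ]))]
[ 0.49082926 -0.30822313  2.96230938] 0.017164898746383828
t 14.475 shift cm [-1.87 -0.48 18.  ] turn [-0.002 -0.001 -0.016] rows 2.9
t 14.475 shift cm [-1.88 -0.45 28.8 ] turn [-0.002 -0.001 -0.016] rows 4.6
```

View pics/w3.png

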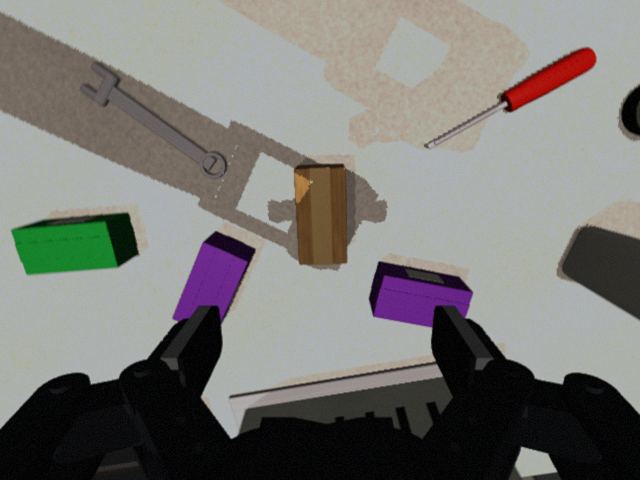

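The brown short carton is at (322,215) with the fingers straddling its line. The purple look-alikes at (213,280) and (425,290) are well clear.

```bash
python3 -m handwheel '[[[-0.8,-0.2,6],[0,0,-0.016]],[[-1.6,-0.4,12],[0,0,-0.016]],[[-1.9,-0.45,18],[0,0,-0.016]],[[-1.9,-0.45,22],[0,0,-0.016]],[[-1.9,-0.45,24.5],[0,0,-0.016]]]' >/dev/null; python3 -c "
from h import *
row(down(2.9623-np.pi/2),(.4908,-.3082,.014))"
```

```text
t 15.1 shift cm [-0.09  0.13  3.84] turn [-0.005 -0.003  0.001] rows 0.6
```

```bash
python3 -m handwheel '[[[-0.1,0.13,2],[-0.004,-0.003,0]],[[-0.1,0.13,3.5],[-0.004,-0.003,0]],[[-0.1,0.13,3.8],[-0.004,-0.003,0]],[[-0.1,0.13,3.8],[-0.004,-0.003,0]]]'; python3 -m handwheel '[[[0,0,0],[0,0,0]],[[0,0,0],[0,0,0]],[[0,0,0],[0,0,0]],[[0,0,0],[0,0,0]],[[0,0,0],[0,0,0]]]' 1 35
```

```text
t: 15.6
tool_pos: [0.4928, -0.31, 0.0184]
tool_rot: [2.408, 2.011, -0.0]
contact_force: [-0.7, 1.5, 0.3]
opening: 0.0854
grip_force: 0.0
t: 16.23
tool_pos: [0.4928, -0.3103, 0.019]
tool_rot: [2.408, 2.011, -0.0]
contact_force: [-1.5, -0.1, 6.0]
opening: 0.0553
grip_force: 39.8
```

```bash
python3 -m handwheel '[[[0,0,-5],[0,0,0]],[[0,0,-11],[0,0,0]],[[0,0,-17],[0,0,-0.15]],[[0,0,-22],[0,0,-0.33]],[[2,0,-27],[0,0,-0.5]]]'; python3 -c "
from h import *
row(down(1.391+1.35),(.51,-.17,.32));print(obs()[0]['q'])"
```

```text
t: 16.85
tool_pos: [0.4948, -0.2895, 0.2882]
tool_rot: [1.832, 2.55, -0.002]
contact_force: [0.6, 0.3, -4.0]
opening: 0.0552
grip_force: 39.9
t 16.85 shift cm [10.83  5.26 -3.21] turn [-0.001  0.003 -0.845] rows 4.5
[-6.58731718e-01 -9.92539752e-02  1.66830088e+00 -9.17835857e-04
  1.57014046e+00 -9.83599961e-01]
```

```bash
python3 -m handwheel '[[[2,1,-0.6],[0,0,-0.17]],[[4,2,-1.2],[0,0,-0.34]],[[6,3,-2],[0,0,-0.51]],[[8.5,4,-2.6],[0,0,-0.68]],[[10.8,5.3,-3.2],[0,0,-0.85]]]' >/dev/null; python3 -c "
from h import *
row(down(1.391+2.25),(.53,0.02,.33));print(obs()[0]['q'])"
```

```text
t 17.475 shift cm [ 5.52 18.17 -1.22] turn [-0.002  0.001 -0.894] rows 4.8
[-4.56817305e-01 -1.92652255e-01  1.70336717e+00 -1.25290904e-03
  1.62956555e+00 -1.63323942e+00]
```

```bash
python3 -m handwheel '[[[1,3.6,-0.2],[0,0,-0.18]],[[2,7.2,-0.4],[0,0,-0.36]],[[3,10.8,-0.6],[0,0,-0.54]],[[4,14.4,-0.9],[0,0,-0.72]],[[5.5,18.2,-1.2],[0,0,-0.89]]]' >/dev/null; python3 -c "
from h import *
row(toolR(RP[2],True),rp(0,-90,260));print(obs()[0]['q'])"
```

```text
t 18.1 shift cm [-14.41  20.22   1.94] turn [ 0.158  0.227 -1.208] rows 6.6
[-0.10057481 -0.21054497  1.70043858 -0.00232584  1.65122377 -2.16696294]
```

```bash
python3 -m handwheel '[[[-2,3,0],[0.02,0.03,-0.18]],[[-4,6,0],[0.04,0.06,-0.36]],[[-6,9,0],[0.07,0.1,-0.54]],[[-8,12,0.4],[0.09,0.13,-0.72]],[[-10,15,0.8],[0.12,0.17,-0.89]]]' >/dev/null; python3 -c "
from h import *
row(toolR(RP[2],True),rp(0,-90,260));print(obs()[0]['q'])"
```

```text
t 18.725 shift cm [-6.91 -0.05 -0.26] turn [ 0.04   0.053 -0.317] rows 1.7
[ 0.31409507 -0.02613032  1.5546072  -0.19538264  1.67804943 -2.66031413]
```

```bash
python3 -m handwheel '[[[-2.5,0,-0.1],[0.01,0.015,-0.1]],[[-5,0,-0.2],[0.03,0.035,-0.22]],[[-6.9,0,-0.26],[0.04,0.053,-0.317]],[[-6.9,0,-0.26],[0.04,0.053,-0.317]],[[-6.9,0,-0.26],[0.04,0.053,-0.317]]]' >/dev/null; python3 -c "
from h import *
inramp();row(toolR(RP[2],True),rp(0.3,-88,92));print(obs()[0]['q'])"
```

```text
ramp TCP mm [ -0.3 -91.9 260.5] rot err(tool) [-0.0007 -0.001   0.007 ] F ramp [ 0.2 -0.  -2.9]
t 19.35 shift cm [-0.38 -0.07 16.86] turn [ 0.001  0.001 -0.007] rows 2.7
[ 0.43203014  0.07149363  1.47818268 -0.25042075  1.66637608 -2.85652122]
```

```bash
python3 -m handwheel '[[[-0.1,0,5],[0,0,-0.007]],[[-0.3,-0.05,10],[0,0,-0.007]],[[-0.4,-0.07,14],[0,0,-0.007]],[[-0.4,-0.07,16.5],[0,0,-0.007]],[[-0.4,-0.07,16.9],[0,0,-0.007]]]' >/dev/null; python3 -m handwheel '[[[0,0,0.3],[0,0,0]],[[0,0,0.6],[0,0,0]],[[0,0,0.8],[0,0,0]],[[0,0,0.8],[0,0,0]]]' ; python3 -c "
from h import *
inramp()"
```

```text
t: 20.48
tool_pos: [0.569, 0.2243, 0.1396]
tool_rot: [2.233, -1.939, 0.293]
contact_force: [0.2, 0.2, -3.2]
opening: 0.0555
grip_force: 39.7
ramp TCP mm [  1.  -87.5  84.9] rot err(tool) [ 0.0013 -0.0014 -0.0008] F ramp [ 0.2  1.  -3.1]
```

```bash
python3 -m handwheel '[[[-0.5,0.05,0.3],[0,0,0]],[[-1.2,0.05,0.45],[0,0,0]],[[-2,0.05,0.45],[0,0,0]],[[-2.9,0.05,0.45],[0,0,0]],[[-3,0.05,0.45],[0,0,0]]]' >/dev/null; python3 -m handwheel '[[[-0.05,0,0],[0,0,0]],[[-0.1,0,0],[0,0,0]],[[-0.1,0,0],[0,0,0]]]' ; python3 -c "
from h import *
inramp()"
```

```text
t: 21.48
tool_pos: [0.5644, 0.2524, 0.127]
tool_rot: [2.232, -1.94, 0.293]
contact_force: [0.3, 0.3, -2.3]
opening: 0.0554
grip_force: 39.8
ramp TCP mm [  0.4 -56.7  80.1] rot err(tool) [ 0.0008 -0.0013 -0.0005] F ramp [ 0.4  0.8 -2.1]
```

```bash
python3 -m handwheel '[[[-0.15,0,0],[0,0,0]],[[-0.3,0,0],[0,0,0]],[[-0.3,0,0],[0,0,0]]]'; python3 -c "
from h import *
inramp()";  python3 -m handwheel '[[[-0.1,0,0],[0,0,0]],[[-0.2,0,0],[0,0,0]],[[-0.2,0,0],[0,0,0]]]'; python3 -c "
from h import *
inramp()"
```

```text
t: 21.85
tool_pos: [0.5641, 0.2542, 0.1266]
tool_rot: [2.23, -1.938, 0.295]
contact_force: [-0.3, -4.6, -1.5]
opening: 0.0555
grip_force: 40.0
ramp TCP mm [  0.3 -54.8  80.2] rot err(tool) [ 0.0001  0.0015 -0.0002] F ramp [-0.9 -4.  -2.6]
t: 22.22
tool_pos: [0.5641, 0.2542, 0.1268]
tool_rot: [2.226, -1.937, 0.299]
contact_force: [-2.3, -11.1, 1.4]
opening: 0.0556
grip_force: 40.2
ramp TCP mm [  0.3 -54.9  80.3] rot err(tool) [-0.0008  0.0055  0.0004] F ramp [ -3.8 -10.7  -1.4]
```

Contact at the backstop. I'll ease the push, press down until it seats, then release.

```bash
python3 -m handwheel '[[[0.1,0,0.1],[0,0,0]],[[0.1,0,0.25],[0,0,0]],[[0.1,0,0.25],[0,0,0]]]'; python3 -c "
from h import *
inramp()"
```

```text
t: 22.6
tool_pos: [0.5649, 0.254, 0.1253]
tool_rot: [2.229, -1.939, 0.298]
contact_force: [0.5, -7.7, 2.8]
opening: 0.0551
grip_force: 40.3
ramp TCP mm [  1.  -54.8  78.8] rot err(tool) [0.0015 0.0025 0.0008] F ramp [-0.6 -8.2  0.7]
```

```bash
python3 -m handwheel '[[[0,0.04,0.1],[0,0,0]],[[0,0.04,0.2],[0,0,0]],[[0,0.04,0.2],[0,0,0]]]'; python3 -c "
from h import *
inramp()"
```

```text
t: 22.98
tool_pos: [0.5649, 0.254, 0.1252]
tool_rot: [2.23, -1.94, 0.298]
contact_force: [-2.1, -6.1, 8.9]
opening: 0.0557
grip_force: 41.1
ramp TCP mm [  1.1 -54.8  78.7] rot err(tool) [0.0024 0.0019 0.001 ] F ramp [-2.9 -7.8  7.1]
```

```bash
python3 -m handwheel '[[[0,0.05,-0.15],[0,0,0]],[[0,0.05,-0.15],[0,0,0]],[[0,0.05,-0.15],[0,0,0]],[[0,0.05,-0.15],[0,0,0]]]' -1 >/dev/null; python3 -m handwheel '[[[0,0,-3],[0,0,0]],[[0,0,-8],[0,0,0]],[[0.5,0,-14],[0,0,0]],[[2,0,-20],[0,0,0]],[[6,0,-25],[0,0,0]]]' 1
python3 - <<'E'
from h import *
inramp(); print(obs()[0]["q"])
ims={n:ctrl.get_image(n) for n in("scene","side")}
a=[cv2.resize(ims["scene"][220:370,350:550],(400,300),interpolation=2),cv2.resize(ims["side"][90:240,200:400],(400,300),interpolation=2)]
cv2.imwrite("pics/p4.png",np.hstack(a))
for n in ims: print(n,[ (d["score"],d["position"]) for d in ctrl.landmark_of(n,"keeper_bar")[:1]])
R,t=rampT(*RP); a=np.linspace(1.6,2.5,91); v=np.stack([0*a,-83*np.cos(a)-14*np.sin(a),-14*np.cos(a)+83*np.sin(a)],-1)+[0,4,129]
for n in ims:
    px=ctrl.landmark_of(n,"keeper_bar")[0]["position"]; d=np.linalg.norm(proj(n,v/1000@R.T+t)-px,axis=1); i=d.argmin(); print(n,a[i],d[i],v[i])
E
```

```text
t: 24.1
tool_pos: [0.5616, 0.2635, 0.3807]
tool_rot: [2.236, -1.937, 0.293]
contact_force: [0.4, 0.2, -0.2]
opening: -0.0002
grip_force: 0.0
ramp TCP mm [  -0.9 -111.4  328. ] rot err(tool) [ 0.0019 -0.0017 -0.0033] F ramp [ 0.4  0.2 -0.2]
[ 0.43030225  0.05433996  1.38189975 -0.25476783  1.77307482 -2.89722436]
scene [(0.89, [525.4, 262.9])]
side [(0.53, [272.1, 116.4])]
scene 1.96 1.9217021181839378 [  0.          22.54153519 211.10488093]
side 2.12 2.149948493438171 [  0.          35.3855118  207.10217442]
```

View pics/p4.png

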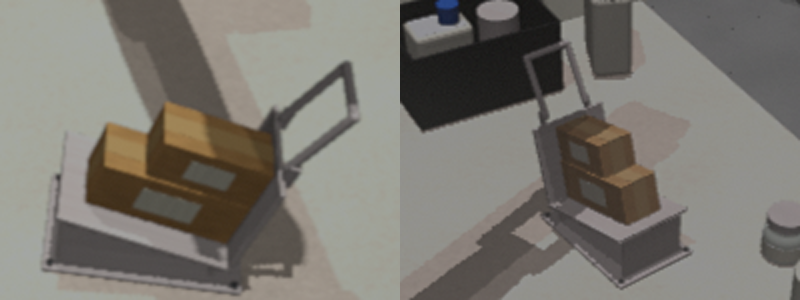

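Both halves show the short carton stacked square on the long one, both ends at the backstop. The keeper stands up and back, with its bar at about ramp y 30, z 209 mm. I'll go behind it with closed fingers.

```bash
python3 -m handwheel '[[[-3,-0.1,0],[0,0,-0.003]],[[-8,-0.1,0],[0,0,-0.003]],[[-13,-0.1,1],[0,0,-0.003]],[[-18,-0.1,2],[0,0,-0.003]],[[-18,-0.1,2.8],[0,0,-0.003]]]' 1 >/dev/null
python3 - <<'E'
from h import *
inramp(); row(toolR(RP[2],True),rp(0,68,190)); print(obs()[0]["q"])
a=[cv2.resize(ctrl.get_image(n)[r:r+150,q:q+200],(400,300),interpolation=2) for n,r,q in(("scene",180,400),("side",60,190))]
cv2.imwrite("pics/p5.png",np.hstack(a))
E
```

```text
ramp TCP mm [ -2.   72.1 292.3] rot err(tool) [-0.0061  0.0026 -0.0102] F ramp [ 0.4 -0.7 -0.7]
t 25.025 shift cm [ 0.39 -0.26 10.23] turn [ 0.006 -0.003  0.01 ] rows 1.6
[ 0.65794073  0.26906488  1.27701628 -0.22880383  1.73011696 -2.65364258]
```

View pics/p5.png

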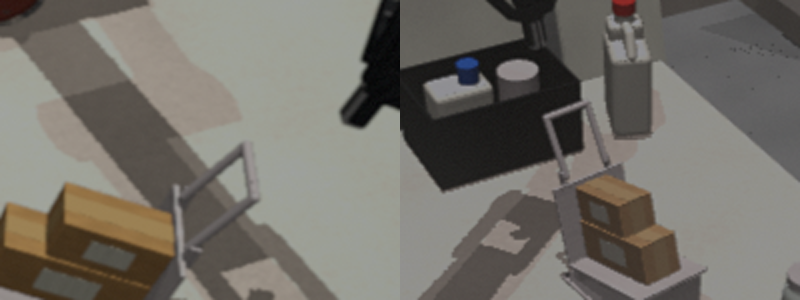

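The closed fingertips are at scene (576,239), behind the bar at (525,265), with clear space below them. I'll descend and push.

```bash
python3 -m handwheel '[[[0,-0.1,3],[0,0,0.008]],[[0,-0.15,7],[0,0,0.008]],[[0.2,-0.15,10],[0,0,0.008]],[[0.2,-0.15,10.2],[0,0,0.008]],[[0.2,-0.15,10.2],[0,0,0.008]]]' ; python3 -c "
from h import *
inramp()"; python3 -m handwheel '[[[1.2,0,0],[0,0,0]],[[2.5,0,0],[0,0,0]],[[4,0,0],[0,0,0]],[[5,0,0],[0,0,0]],[[6,0,0],[0,0,0]]]'; python3 -c "
from h import *
inramp()"
```

```text
t: 25.75
tool_pos: [0.5458, 0.3998, 0.2088]
tool_rot: [2.228, -1.947, 0.295]
contact_force: [0.4, 0.3, 0.9]
opening: -0.0003
grip_force: 0.0
ramp TCP mm [  2.4  65.5 197.5] rot err(tool) [ 0.0022 -0.0021  0.0055] F ramp [0.5 0.  1. ]
t: 26.38
tool_pos: [0.5531, 0.3418, 0.223]
tool_rot: [2.228, -1.946, 0.294]
contact_force: [0.8, 1.6, -0.6]
opening: 0.0001
grip_force: 0.8
ramp TCP mm [  1.7   5.5 196.1] rot err(tool) [ 0.0012 -0.0015  0.0045] F ramp [ 1.   1.6 -0.2]
```

```bash
python3 -m handwheel '[[[1.2,0,0.3],[0,0,0]],[[2.4,0,0.8],[0,0,0]],[[3.6,0,1.4],[0,0,0]],[[4.8,0,2],[0,0,0]],[[5.5,0,2.3],[0,0,0]]]' >/dev/null
python3 - <<'E'
from h import *
inramp()
R,t=rampT(*RP); a=np.linspace(-.2,2.5,271); v=np.stack([0*a,-83*np.cos(a)-14*np.sin(a),-14*np.cos(a)+83*np.sin(a)],-1)+[0,4,129]
for n in("scene","side"):
    im=ctrl.get_image(n); D=ctrl.landmark_of(n,"keeper_bar")
    for D in D[:1]: d=np.linalg.norm(proj(n,v/1000@R.T+t)-D["position"],axis=1); i=d.argmin(); print(n,D["score"],a[i],d[i],v[i])
E
```

```text
ramp TCP mm [  0.  -47.7 170.1] rot err(tool) [-0.003  -0.0042  0.0032] F ramp [ 1.4 11.5 -7.7]
scene 0.85 0.81 2.7808403782014137 [  0.         -63.36839038 179.46285741]
side 0.66 0.75 3.049797173596963 [  0.         -66.27311876 175.33237292]
```

```bash
python3 -m handwheel '[[[-0.8,0,0],[0,0,0]],[[-1,0,-3],[0,0,0]],[[-0.5,0,-5],[0,0,0]],[[2.4,0,-5],[0,0,0]],[[2.4,0,-5],[0,0,0]]]'
python3 - <<'E'
from h import *
inramp(); row(toolR(RP[2],True),rp(0,-78,135))
R,t=rampT(*RP); a=np.linspace(-.2,2.5,271); v=np.stack([0*a,-83*np.cos(a)-14*np.sin(a),-14*np.cos(a)+83*np.sin(a)],-1)+[0,4,129]
for n in("scene","side"):
    im=ctrl.get_image(n); cv2.imwrite(f"pics/k_{n}.png",im); D=ctrl.landmark_of(n,"keeper_bar")
    for D in D[:1]: d=np.linalg.norm(proj(n,v/1000@R.T+t)-D["position"],axis=1); i=d.argmin(); print(n,D["score"],a[i],d[i],v[i])
E
```

```text
t: 27.82
tool_pos: [0.5634, 0.2727, 0.2718]
tool_rot: [2.227, -1.949, 0.298]
contact_force: [0.2, 0.3, -0.5]
opening: 0.0
grip_force: 0.0
ramp TCP mm [  2.2 -74.7 225.2] rot err(tool) [ 0.0042 -0.0011  0.0072] F ramp [ 0.3  0.4 -0.4]
t 27.825 shift cm [0.34 0.25 9.02] turn [-0.004  0.001 -0.007] rows 1.4
scene 0.7 0.81 5.679969232923558 [  0.         -63.36839038 179.46285741]
side 0.73 0.8 2.2724055456302965 [  0.         -63.86964215 178.78666161]
```

```bash
python3 -m handwheel '[[[-0.7,0.1,1.5],[0,0,0]],[[-0.7,0.1,3.5],[0,0,0]],[[-0.6,0.1,5],[0,0,0]],[[-0.2,0.1,6.5],[0,0,0]],[[0.1,0.1,8],[0,0,0]]]'; python3 -c "
from h import *
inramp()"; python3 -m handwheel '[[[0.2,0,0.6],[0,0,0]],[[0.3,0,1.2],[0,0,0]],[[0.35,0,1.7],[0,0,0]],[[0.35,0,1.7],[0,0,0]]]'; python3 -c "
from h import *
inramp()"
```

```text
t: 28.65
tool_pos: [0.5643, 0.2516, 0.191]
tool_rot: [2.227, -1.945, 0.293]
contact_force: [-1.1, 0.1, 0.8]
opening: -0.0003
grip_force: 0.5
ramp TCP mm [ 1.000e-01 -7.400e+01  1.416e+02] rot err(tool) [ 0.0003 -0.0013  0.0045] F ramp [-1.1  0.   0.8]
t: 29.15
tool_pos: [0.5653, 0.2445, 0.1762]
tool_rot: [2.228, -1.945, 0.293]
contact_force: [-0.0, 0.3, -0.1]
opening: 0.0003
grip_force: 0.0
ramp TCP mm [ 1.000e-01 -7.710e+01  1.255e+02] rot err(tool) [ 0.0004 -0.001   0.0041] F ramp [ 0.   0.3 -0.1]
```

```bash
python3 -m handwheel '[[[0.05,0,0.25],[0,0,0]],[[0.1,0,0.5],[0,0,0]],[[0.1,0,0.5],[0,0,0]]]'; python3 -c "
from h import *
inramp()"
python3 - <<'E'
from h import *
a=[]
for n in("scene","side"):
    im=ctrl.get_image(n); p=proj(n,rp(0,-70,120)).astype(int); a.append(cv2.resize(im[p[1]-60:p[1]+60,p[0]-80:p[0]+80],(400,300),interpolation=2))
cv2.imwrite("pics/p6.png",np.hstack(a))
E
```

```text
t: 29.52
tool_pos: [0.5656, 0.2423, 0.1718]
tool_rot: [2.228, -1.945, 0.294]
contact_force: [0.1, 0.6, 0.6]
opening: 0.0001
grip_force: 0.0
ramp TCP mm [ 1.000e-01 -7.820e+01  1.206e+02] rot err(tool) [ 0.0005 -0.001   0.0041] F ramp [0.2 0.4 0.8]
```

View pics/p6.png

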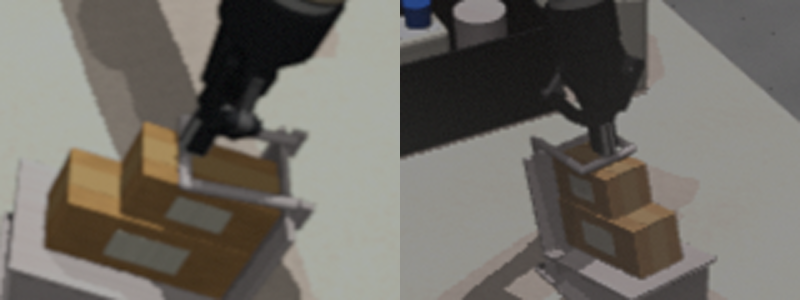

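The bar is down close to the upper carton, under the fingertips. I'll creep down until the force shows it resting there.

```bash
python3 -m handwheel '[[[0.03,0,0.1],[0,0,0]],[[0.03,0,0.2],[0,0,0]],[[0.03,0,0.2],[0,0,0]]]'; python3 -c "
from h import *
inramp()";  python3 -m handwheel '[[[0.03,0,0.1],[0,0,0]],[[0.03,0,0.2],[0,0,0]],[[0.03,0,0.2],[0,0,0]]]'; python3 -c "
from h import *
inramp()"
```

```text
t: 30.0
tool_pos: [0.5658, 0.2418, 0.1707]
tool_rot: [2.228, -1.945, 0.294]
contact_force: [-1.7, 1.8, 4.5]
opening: -0.0003
grip_force: 2.1
ramp TCP mm [  0.3 -78.3 119.5] rot err(tool) [ 0.0011 -0.0016  0.0042] F ramp [-1.4  0.8  4.9]
t: 30.38
tool_pos: [0.566, 0.2418, 0.1706]
tool_rot: [2.229, -1.947, 0.293]
contact_force: [-6.6, 3.4, 11.4]
opening: 0.0002
grip_force: 5.3
ramp TCP mm [  0.5 -78.4 119.4] rot err(tool) [ 0.0019 -0.0028  0.0045] F ramp [-6.   1.2 12.2]
```

It is firm at z 119.5 mm, which matches the bar resting on the carton (120 expected). I'll retreat and check.

```bash
python3 -m handwheel '[[[0,0,-1],[0,0,0]],[[0,0,-4],[0,0,0]],[[0,0,-9],[0,0,0]],[[0,0,-14],[0,0,0]],[[4,0,-19],[0,0,0]]]' >/dev/null;  python3 -m handwheel '[[[3,0,-2],[0,0,0]],[[8,0,-2],[0,0,0]],[[8,0,-2],[0,0,0]],[[8,0,-2],[0,0,0]]]'
python3 - <<'E'
from h import *
a=[]
R,t=rampT(*RP); A=np.linspace(-.2,2.5,271); v=np.stack([0*A,-83*np.cos(A)-14*np.sin(A),-14*np.cos(A)+83*np.sin(A)],-1)+[0,4,129]
for n in("scene","side"):
    im=ctrl.get_image(n); D=ctrl.landmark_of(n,"keeper_bar")[0]; d=np.linalg.norm(proj(n,v/1000@R.T+t)-D["position"],axis=1); i=d.argmin(); print(n,D["score"],A[i],d[i])
    for B,col in((np.array([[x,y,z] for x in(-30,30) for y in(-150,0) for z in(0,60)]),(0,255,0)),(np.array([[x,y,z] for x in(-28,28) for y in(-110,0) for z in(60,110)]),(255,0,0))):
        cv2.polylines(im,[cv2.convexHull(np.round(proj(n,B/1000@R.T+t)*8).astype(np.int32))],True,col,1,cv2.LINE_AA,3)
    p=proj(n,rp(0,-70,80)).astype(int); a.append(cv2.resize(im[p[1]-60:p[1]+60,p[0]-80:p[0]+80],(400,300),interpolation=2))
cv2.imwrite("pics/p7.png",np.hstack(a))
E
```

```text
t: 31.5
tool_pos: [0.5736, 0.18, 0.3998]
tool_rot: [2.227, -1.945, 0.292]
contact_force: [-0.6, 0.4, -0.1]
opening: -0.0001
grip_force: 0.0
scene 0.61 0.03999999999999998 5.402051348574372
side 0.49 -0.07 1.3156267917380688
```

View pics/p7.png

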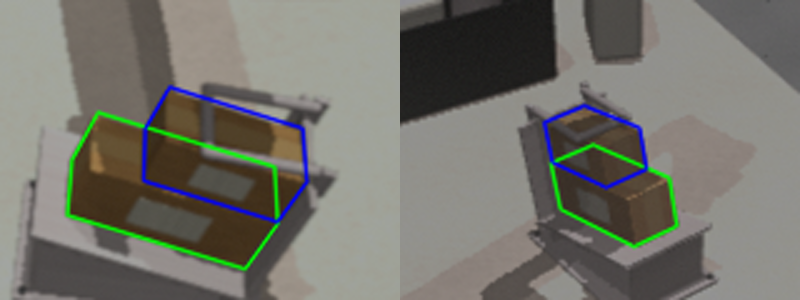

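The drawn ideal outlines match both cartons (scene ~(175,185) and ~(225,150) in the crop). The keeper bar lies across the upper carton with its joint near 0, and the arm is clear.

```bash
python3 -c "
from station import ctrl
print(ctrl.finish_job())"
```

```text
the job is handed in; nothing more can be done
None
```

I handed the job in at about 32 s: the long carton is on the slope with the short one on top, both square, centred to about 1 mm and against the backstop. The keeper bar rests on the upper carton, and the filter, jar, screwdriver and look-alike cartons were left alone.

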